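Lift the sample carrier out of its lidded box and hold it level

TASK

Open the blue box's lid all the way, bringing it gently against its stop, and leave it open. Then lift the sample carrier out with both samples lying in it, and finish holding it still and level over the box, its underside at least 5 cm above the box's rim; do not put it down or let go, and leave everything else on the bench where it is.

Things in the scene. Friction and masses are not known exactly. Their poses are not given: they have to be found in the camera images.
- case: open-topped blue plastic storage box, fixed to the bench, 230 (its x) x 170 (its y) x 100 mm high, walls and floor 6 mm; origin at the centre of its underside, on the bench. Its lid is hinged along the top of its +y side.
- lid (a joint): angle of the box's blue lid in rad: 0 = shut flat on the rim, grows as the free (-y) edge rises, 1.75 = against its stop, leaning back a little past upright. A friction hinge (about 0.45 N m, plus the 0.25 kg lid's weight) holds the lid wherever it is left; it may start shut or a little ajar.
- lid_grip (a point): middle of the black round handle bar of the lid: 10 mm diameter, 130 mm long, parallel to the hinge, 48 mm out beyond the lid's free edge, in the lid's plane, with an open gap between bar and lid edge; moves with the lid. Seen from the hinge it lies 221 mm off. Pinched from above, across the bar, it can turn between the pads.
- lid_hinge (a point): middle of the hinge line, at the rim of the box's +y side, 100 mm above the bench; its x axis runs along the hinge.
- carrier: aluminium sample carrier standing loose in the box: shallow tray 160 (its x) x 110 (its y) mm with a 12 mm high rim, and a wooden bar over its length on two end posts, 85 mm high in all; 0.35 to 0.7 kg with its samples. Origin at the centre of its underside, z up. It stands on the box's 6 mm floor, roughly parallel to and in the middle of the box.
- carrier_bar (a point): middle of the carrier's wooden bar: bar 152 mm long along the carrier's x, 12 mm thick, 18 mm high; this point lies 76 mm above the carrier's underside, 9 mm below the bar's top, above the centre of mass.
- stone_sample: white marble sample 90 x 36 x 14 mm lying loose in the carrier, one side of the bar; origin at the centre of its underside, which is 5 mm above the carrier's underside.
- brick_sample: brick sample 90 x 36 x 18 mm lying loose in the carrier, the other side of the bar; origin as for the marble one.
- granite_tile: grey stone tile 80 x 80 x 18 mm, standing on the bench; a bystander; origin at the centre of its underside.
- clay_block: orange clay block 65 x 100 x 50 mm, standing on the bench; a bystander; origin at the centre of its underside.
- timber_block: dark timber block 70 x 120 x 30 mm, standing on the bench; a bystander; origin at the centre of its underside.
- glue_bottle: white bottle with red cap, 52 mm across, 130 mm tall, standing on the bench; a bystander; origin at the centre of its underside.
- screw_jar: glass jar with steel cap, 60 mm across, 80 mm tall, standing on the bench; a bystander; origin at the centre of its underside.
- level_tool: yellow spirit level 200 x 20 x 45 mm, standing on its edge, standing on the bench; a bystander; origin at the centre of its underside.

How it is judged:
On the way, in this order (a step that is already met when the one before it is completed fails the run):
1. the lid is open against its stop and at rest, with the carrier still standing in the box (value of joint lid above 1.66 rad and velocity of joint lid below 0.1 rad/s and height (world z) of carrier below 0.02 m), for 0.2 s.
2. the carrier is held in the fingers, level, clear above the box, with both samples in it (height (world z) of carrier above 0.147 m and horizontal distance between carrier and case below 0.1 m and angle between carrier's own z axis and vertical below 0.12 rad and contact force between the fingers and carrier above 1 N and contact force between carrier and case below 0.2 N and distance between each of stone_sample, brick_sample and carrier below 0.055 m and z of stone_sample in the frame of carrier between 0 and 0.025 m and z of brick_sample in the frame of carrier between 0 and 0.025 m), for 0.3 s.
At the end, for the whole second after the job is handed in: Lid open (over 1.62 rad); carrier held by the fingers, touching no box or lid, centre within 10 cm of the box's, underside over 47 mm above the rim (147 mm above the bench), tilt under 0.12 rad, under 3 cm/s and 0.2 rad/s; both samples lying in it. Ends holding (all of step 2 and linear speed of carrier below 0.03 m/s and angular speed of carrier below 0.2 rad/s and value of joint lid above 1.62 rad); the arm keeps its last pose, push and grip.
It fails at once if the lid swings hard onto its stop (over 0.9 rad/s in the last 0.25 rad) (value of joint lid above 1.5 rad and velocity of joint lid above 0.9 rad/s).
It fails at once if the carrier is tipped more than 0.4 rad (angle between carrier's own z axis and vertical above 0.4 rad).
It fails at once if a bystander on the bench is moved more than 3 cm (distance of any of granite_tile, clay_block, timber_block, glue_bottle, screw_jar, level_tool from where it was at the start of the episode above 0.03 m).
It also fails if it takes over 64 s, if anything falls off the work surface, if the arm or the gripper's body presses on something with over 40 N, if the wrist force passes 120 N, or if a joint passes its speed limit or range.

ROBOT

A 6-joint arm with a two-finger parallel gripper is mounted at the origin on the work surface. World frame = base frame: x ahead of the robot, y to its left, z up, the work surface at z = 0. Lengths are in m, angles in rad, forces in N, time in s.
With the tool pointing down it reaches from about 0.4 to 0.825 m from the base axis. Payload 7 kg.
Tool frame: the origin (TCP) lies on the centre line of the jaws, within the pads' length; the fingertips stand 25 mm ahead of it and the grasp point (between the pads) lies 6 mm ahead of it; z points along the fingers, y is the direction in which the jaws open and shut (so a half turn about z gives the same grasp; the last joint's range is limited). The gripper opens to 88 mm and grips with 3 to 60 N. Pads are 19 mm wide; open, the fingers measure 130 mm over their backs; the gripper's body (78 mm by 193 mm) begins 47 mm behind the grasp point.
Start: joints at [1.617, 0.359, 0.012, 0, -1.224, -0.288], TCP at [0.162, 0.655, 0.252] pointing down, gripper open.
Joint ranges: [-3.07, 3.07], [-1.43, 2.12], [-1.02, 1.25], [-3.03, 1.67], [-3.05, -0], [-3.03, 3.03]. Speed limits (rad/s): [2.39, 2.39, 3.01, 3.14, 3.14, 3.14].

INTERFACE

Orientations are given as [roll, pitch, yaw] about the fixed x, y, z axes, in that order (R = Rz(yaw) Ry(pitch) Rx(roll)).
In Python, from station import * gives the robot as it stands. The module is installed in compiled form; this text tells all that it offers.
- The arm moves only by the tool step_arm, never from a script. Its argument "commands" is text: rows parted by semicolons, each of 6 numbers parted by spaces: the shift along the tool's x, y, z in mm, then the turn, a rotation vector about the tool's x, y, z in rad. A call has 1 to 8 rows; each row shifts and turns the commanded pose from where the row before left it, along the tool's axes as they then stand; what a row does not reach is not made up. A row lasts 1/8 s, in which the tool goes at most 62.5 mm and 10.7 degrees, less where a joint would pass 70% of its speed; a pose out of reach is approached as far as the arm can. A call is refused whole if a number of a shift passes 62.5 or a number of a turn 0.188, either way. A call with a gripper value outside its range is refused whole. "jaw" is the finger opening in mm, from 0 to 87.6, set as the call begins (left out, the last holds). The fingers move at their own pace and stop on an object; "grip_force" is the grip in N (left out, the last holds). Time passes only in rows, so rows that do not move let the fingers close. It gives the time, the measured TCP pose, the force and the opening at its end, in the units of the state.
- get_state(): the state, without advancing time (a new reading comes with each control period).
- grab_frame(name): name is "scene" or "top"; returns a dict with "frame" (400x640x3 uint8, red, green, blue), "fovy" (degrees; the focal length in pixels is half the picture's height over the tangent of half this angle, whatever the lens; pixels are square), "cx", "cy" (the principal point, pixels), "rvec" (rotation vector, rad) and "tvec" (3), from world to camera coordinates, as OpenCV has them. Camera axes: x right, y down, z forward; pixel columns grow to the right and rows downward; lengths in m; the calibration is good to about 2 mm. A picture is of the moment at which its call begins. There is no depth.
- job_done(): hands the job in, once; it reports no verdict.
Trained networks look in a picture, given as the dict that the camera call returned (one of the last four; its "shot" number tells which), for a name from the list of things; names that differ only in an ending like _2 or _b are one class to them, and where a whole thing is asked for, a point or a joint stands for the part that bears it (a point fixed in the world has none). Each returns a list of dicts, best first, with "conf" (0 to 1); they miss things now and then, are a little off and sometimes report something else, mostly with a low value. They report only what shows in the picture. A call takes as long as a camera call.
- recognise(picture, name): "pixel" ([column, row] in pixels, amid what is visible of it).
The state is a dict: "t": time; "q": joint angles; "qd": joint speeds; "joint_efforts": joint torques, N m; "eef_pos": TCP position; "ee_rot": TCP orientation; "force": force on the tool from outside, world axes, zero at the start; "moment": the same for the moment, N m; "width": finger opening in m.
Only numpy, scipy, OpenCV 4.12 (cv2) and the standard library are available. Lean on these libraries where they do the work, as an engineer would, in place of code of your own. Each camera call takes 0.05 s, during which the arm holds its last target.

## Working session

There is one attempt and no reset: what is moved stays moved. The work goes in short steps, Python scripts to look and compute and a tool call to move; the robot and the scene stay as the last step left them, time stands still between calls to the robot, and variables do not carry over. Pictures are saved under pics/ and viewed, and the job is handed in when it is done.

Besides the shell and the picture viewer there is one more tool, called after ">>>" as a command line: name --argument value ..., lists and objects as JSON in quotes. step_arm: Moves the arm, as the interface text tells. Its arguments: {"type":"object","properties":{"commands":{"type":"string"},"jaw":{"type":"number"},"grip_force":{"type":"number"}},"required":["commands"]}

```bash
mkdir -p pics; python3 - <<'E'
from station import *
import cv2, numpy as np
s=get_state()
for k,v in s.items(): print(k,np.round(v,4))
for n in ("scene","top"):
    p=grab_frame(n); cv2.imwrite(f"pics/{n}0.png",p["frame"][:,:,::-1])
    print(n,p["fovy"],p["cx"],p["cy"],p["rvec"],p["tvec"],p["shot"])
    for o in ["case","lid_grip","lid","carrier","clay_block","timber_block","glue_bottle","screw_jar","level_tool","granite_tile"]:
        try: print(o,[(np.round(d["pixel"]),round(d["conf"],2)) for d in recognise(p,o)][:2])
        except Exception as e: print(o,e)
E
```

```text
t 0.0
q [ 1.6171e+00  3.5940e-01  1.1000e-02 -3.0000e-04 -1.2241e+00 -2.8810e-01]
qd [-0.0021  0.0014 -0.0011  0.0007  0.0011  0.0014]
joint_efforts [ 9.00000e-04 -5.82717e+01  2.93053e+01  6.99700e+00  7.10000e-03
 -2.00000e-04]
eef_pos [0.1615 0.6549 0.2506]
ee_rot [ 3.1399e+00 -2.0000e-04 -2.4190e-01]
force [ 0.3797 -0.522   0.2641]
moment [-0.0176 -0.0515 -0.0698]
width 0.088
scene 56.29401699110683 319.86458560055723 192.60739731948073 [ 2.18184577 -0.48690117  0.25594084] [-0.58529783  0.24735666  0.83011516] 1
case [(array([278., 230.]), 0.62), (array([225., 147.]), 0.19)]
lid_grip [(array([277., 216.]), 0.79), (array([257., 246.]), 0.74)]
lid [(array([274., 214.]), 0.7)]
carrier [(array([262., 243.]), 0.61)]
clay_block [(array([397., 252.]), 0.9)]
timber_block [(array([352., 208.]), 0.6)]
glue_bottle [(array([280., 137.]), 0.62)]
screw_jar [(array([222., 146.]), 0.56)]
level_tool [(array([380., 343.]), 0.87), (array([278., 229.]), 0.52)]
granite_tile [(array([325., 172.]), 0.96)]
top 51.11069473896147 320.417817841005 198.5228281239137 [ 2.21818212 -2.17081668  0.08322915] [-0.02224448  0.63226144  1.39394789] 2
case [(array([333., 239.]), 0.97), (array([330., 237.]), 0.51)]
lid_grip [(array([334., 238.]), 0.56)]
lid [(array([328., 236.]), 0.58)]
carrier []
clay_block [(array([382., 163.]), 0.91)]
timber_block [(array([320., 165.]), 0.93), (array([382., 163.]), 0.72)]
glue_bottle [(array([196., 176.]), 0.63), (array([380., 163.]), 0.33)]
screw_jar [(array([181., 240.]), 0.76), (array([436., 212.]), 0.49)]
level_tool [(array([436., 211.]), 0.97)]
granite_tile [(array([261., 157.]), 0.72)]
```

View pics/scene0.png

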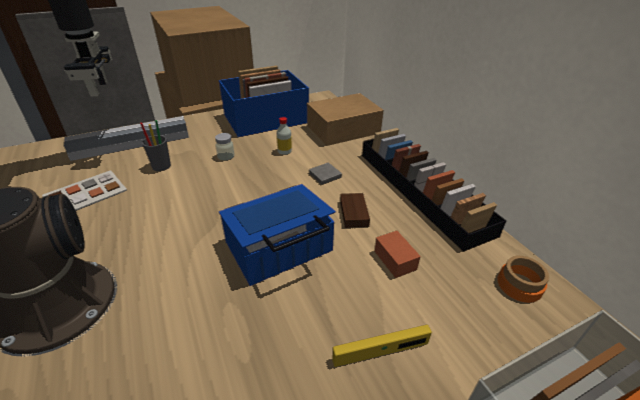

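View pics/top0.png

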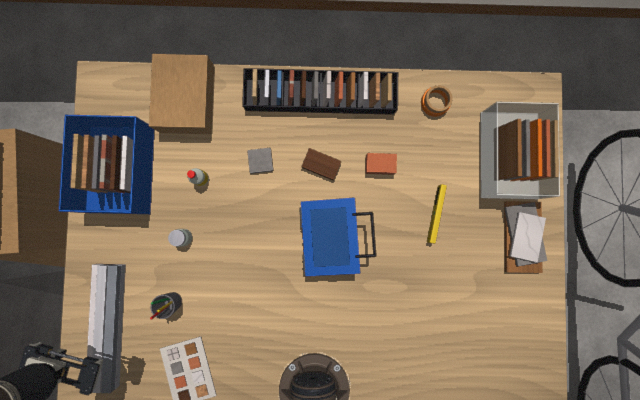

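```bash
cat > h.py <<'E'
import cv2, numpy as np
def cam(p):
    f=200/np.tan(np.radians(p["fovy"])/2)
    K=np.array([[f,0,p["cx"]],[0,f,p["cy"]],[0,0,1.]])
    return K,np.array(p["rvec"],float),np.array(p["tvec"],float)
def proj(p,X):
    K,r,t=cam(p); return cv2.projectPoints(np.array(X,float).reshape(-1,1,3),r,t,K,None)[0].reshape(-1,2)
def ray(p,px,z):
    K,r,t=cam(p); R=cv2.Rodrigues(r)[0]; c=-R.T@t
    d=R.T@np.linalg.inv(K)@np.array([px[0],px[1],1.]); return c+d*(z-c[2])/d[2]
def save(p,name,box,k):
    x0,y0,x1,y1=box; c=p["frame"][y0:y1,x0:x1,::-1]
    cv2.imwrite(name,cv2.resize(c,None,fx=k,fy=k,interpolation=cv2.INTER_CUBIC))
def caseR(yaw): c,s=np.cos(yaw),np.sin(yaw); return np.array([[c,-s,0],[s,c,0],[0,0,1.]])
def casepts(x,y,yaw,lid):
    P={}
    for i,sx in enumerate((-1,1)):
        for sy in (-1,1):
            for z in (0,.1): P[(sx,sy,z)]=[sx*.115,sy*.085,z]
    for sx in (-1,1):
        for n,r in (("lf",.173),("bar",.221)):
            w=.115 if n=="lf" else .065
            P[(n,sx)]=[sx*w,.085-r*np.cos(lid),.1+r*np.sin(lid)]
    R=caseR(yaw)
    return {k:R@np.array(v)+[x,y,0] for k,v in P.items()}
E
python3 - <<'E'
from station import *
from h import *
import pickle
a=grab_frame("scene");b=grab_frame("top")
pickle.dump((a,b),open("f0.pkl","wb"))
save(a,"pics/s1.png",(210,175,350,300),5); save(b,"pics/t1.png",(290,185,390,290),5)
for n,px,z in (("clay",(382,163),.05),("timber",(320,165),.03),("glue",(196,176),.1),("jar",(181,240),.08),("level",(436,211),.045),("tile",(261,157),.018),("caseTL",(301,203),.1),("caseBL",(303,276),.1)):
    print(n,np.round(ray(b,px,z),3))
E
```

```text
clay [ 0.754 -0.211  0.05 ]
timber [ 0.745 -0.005  0.03 ]
glue [0.691 0.391 0.1  ]
jar [0.486 0.436 0.08 ]
level [ 0.598 -0.394  0.045]
tile [0.77  0.197 0.018]
caseTL [0.612 0.054 0.1  ]
caseBL [0.382 0.042 0.1  ]
```

View pics/s1.png

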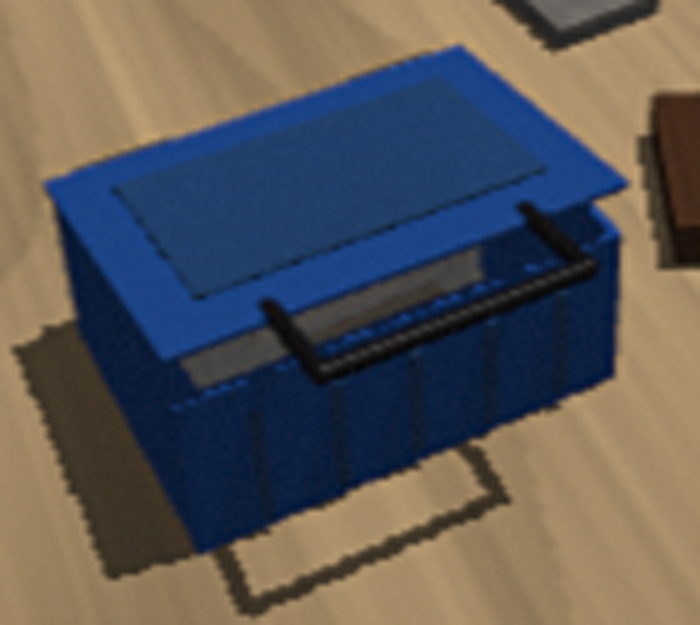

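View pics/t1.png

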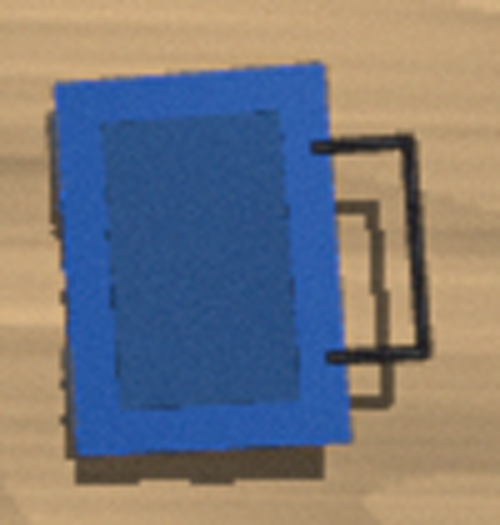

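```bash
cat > fit.py <<'E'
from h import *
import pickle
from scipy.optimize import least_squares
a,b=pickle.load(open("f0.pkl","rb"))
S={(-1,-1,0):(251,285),(1,-1,0):(332.4,250.4),(1,-1,.1):(333.6,222.6),("lf",-1):(243,247),("lf",1):(335.6,212),(-1,1,.1):(219,211.6),(1,1,.1):(302,184.4),("bar",-1):(274.4,250),("bar",1):(327.6,228.6)}
T={(1,1,.1):(301,202),(-1,1,.1):(305.6,276),("lf",1):(354.6,197.6),("lf",-1):(360.2,273.2),("bar",1):(371.6,213),("bar",-1):(374.6,255.4)}
def res(v):
    P=casepts(*v); o=[]
    for p,D in ((a,S),(b,T)):
        o.append(proj(p,[P[k] for k in D])-np.array(list(D.values())))
    return np.vstack(o).ravel()
r=least_squares(res,[.5,-.05,.05,.2],loss="soft_l1")
print(np.round(r.x,4)); print(np.round(res(r.x).reshape(-1,2),1))
P=casepts(*r.x)
for k in (("bar",-1),("bar",1),(1,1,.1),(-1,1,.1)): print(k,np.round(P[k],3))
E
python3 fit.py
```

```text
[ 0.5091 -0.0396  0.0869  0.1798]
[[-1.6  1.6]
 [ 0.4  0.4]
 [ 0.5 -0.6]
 [ 0.1  0.1]
 [-1.   0.3]
 [ 0.4  1.3]
 [-1.   1.4]
 [-0.7 -0.2]
 [-0.5 -0. ]
 [-0.3 -0.4]
 [-0.4 -1.7]
 [ 0.2 -0.1]
 [-0.1 -1.5]
 [-0.2 -0.6]
 [-0.1 -0.8]]
('bar', -1) [ 0.456 -0.177  0.14 ]
('bar', 1) [ 0.585 -0.166  0.14 ]
(1, 1, 0.1) [0.616 0.055 0.1  ]
(-1, 1, 0.1) [0.387 0.035 0.1  ]
```

```bash
python3 - <<'E'
from h import *
import pickle
a,b=pickle.load(open("f0.pkl","rb"))
save(b,"pics/g1.png",(0,320,160,400),5)
print(proj(b,[[.1615,.6549,.25]]))
E
```

```text
[[ 76.05791931 359.20518244]]
```

View pics/g1.png

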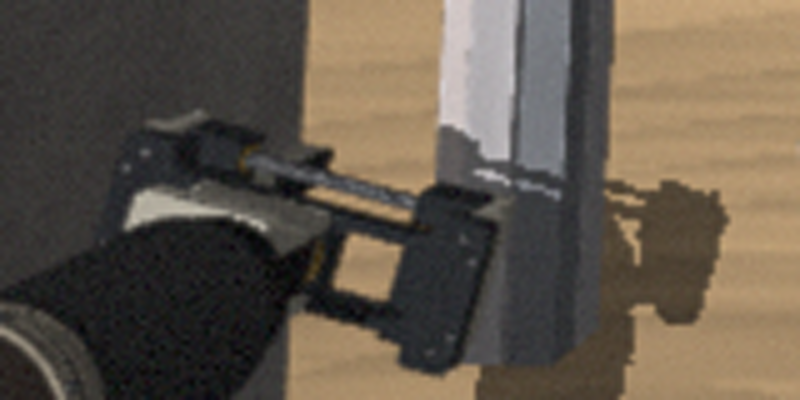

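>>> step_arm --commands "0 0 -50 0 0 -0.165; 0 0 0 0 0 -0.165; 37 47 0 0 0 0; 37 47 0 0 0 0; 37 47 0 0 0 0; 37 47 0 0 0 0; 37 47 0 0 0 0; 37 47 0 0 0 0" --jaw 40 --grip_force 20

```text
t: 2.2
eef_pos: [0.4087, 0.3925, 0.302]
ee_rot: [-3.141, -0.001, 0.089]
force: [1.0, 1.6, -0.7]
width: 0.0402
```

>>> step_arm --commands "6 57 0 0 0 0; 6 57 0 0 0 0; 6 57 0 0 0 0; 6 57 0 0 0 0; 6 57 0 0 0 0; 6 57 0 0 0 0; 6 57 0 0 0 0; 6 57 0 0 0 0"

```text
t: 3.2
eef_pos: [0.4957, -0.0579, 0.302]
ee_rot: [-3.141, -0.001, 0.088]
force: [1.8, 0.5, -0.2]
width: 0.0402
```

>>> step_arm --commands "6 57 0 0 0 0; 6 57 0 0 0 0; 0 0 20 0 0 0; 0 0 20 0 0 0; 0 0 0 0 0 0"

```text
t: 3.82
eef_pos: [0.5167, -0.1687, 0.2603]
ee_rot: [-3.141, 0.003, 0.088]
force: [0.3, 0.1, -0.1]
width: 0.0402
```

```bash
python3 - <<'E'
from station import *
from h import *
a=grab_frame("scene");b=grab_frame("top")
save(a,"pics/s2.png",(180,100,380,300),4); save(b,"pics/t2.png",(270,170,420,290),5)
s=get_state(); print(s["eef_pos"],s["ee_rot"],s["q"],s["force"])
E
```

```text
[ 0.51786551 -0.16855663  0.26228726] [ 3.14112872e+00 -4.60249102e-04  8.85850576e-02] [ 4.55386329e-02  1.36773798e-01 -2.60895444e-01  4.81350499e-04
 -1.17264734e+00  1.61365613e+00] [-0.81163901 -0.99305848  0.53708653]
```

View pics/s2.png

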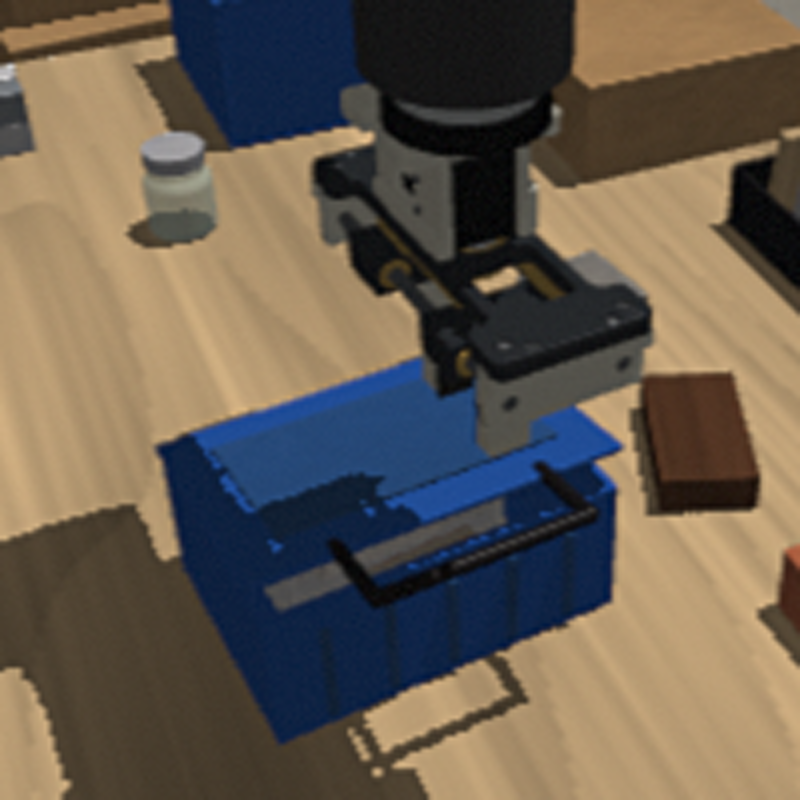

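View pics/t2.png

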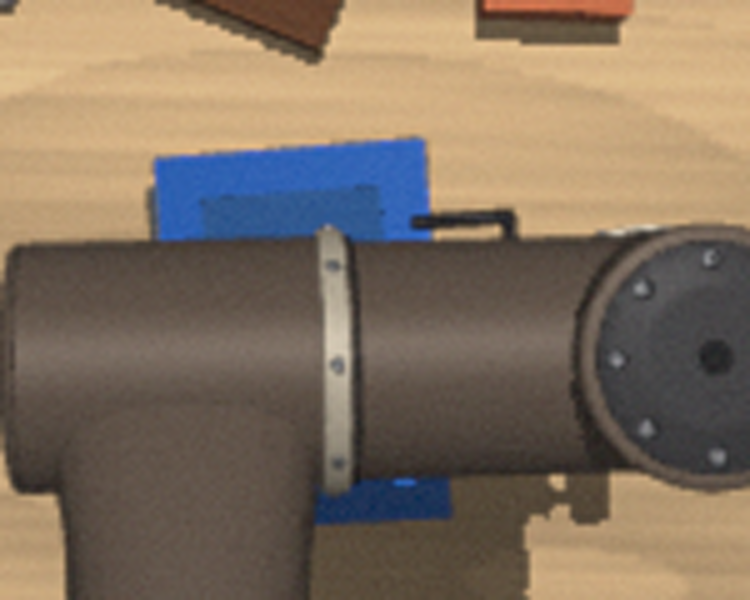

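>>> step_arm --commands "0 3 20 0 0 0; 0 0 20 0 0 0; 0 0 20 0 0 0; 0 0 0 0 0 0; 0 0 0 0 0 0" --jaw 30

```text
t: 4.55
eef_pos: [0.5187, -0.1715, 0.2031]
ee_rot: [3.141, -0.002, 0.089]
force: [0.6, -0.6, 0.1]
width: 0.0302
```

```bash
python3 - <<'E'
from station import *
from h import *
a=grab_frame("scene")
s=get_state(); print(s["eef_pos"],s["ee_rot"],s["force"],s["width"])
save(a,"pics/s3.png",(220,150,360,290),5)
t=np.array(s["eef_pos"])
print(proj(a,[t-[0,0,.025],[.5205,-.1715,.14],t])*1.0-[220,150])
E
```

```text
[ 0.51875197 -0.17141842  0.20307888] [ 3.14110068e+00 -2.21079642e-03  8.87543334e-02] [-0.48320943  0.28929756 -0.18323425] 0.030421604524509017
[[80.07672302 75.76199903]
 [81.21075995 88.67203148]
 [79.82130892 66.71241328]]
```

View pics/s3.png

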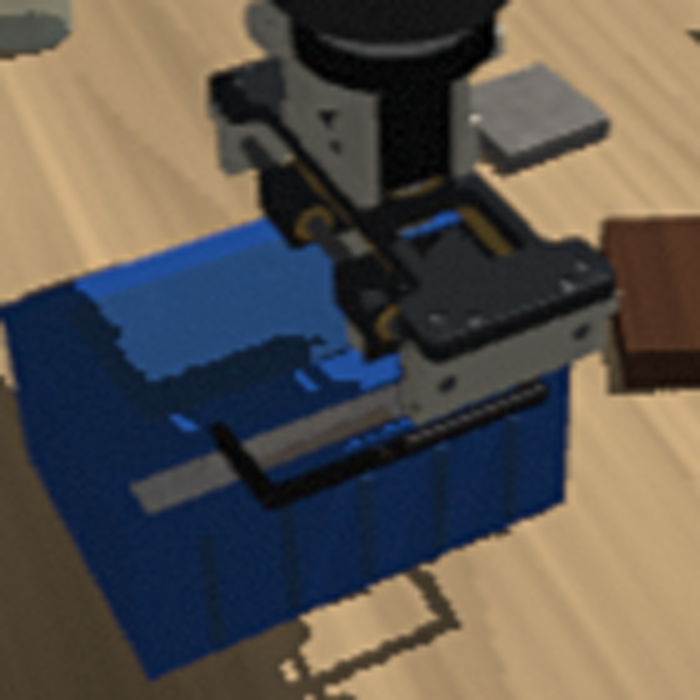

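>>> step_arm --commands "0 0 15 0 0 0; 0 0 14 0 0 0; 0 0 14 0 0 0; 0 0 14 0 0 0; 0 0 0 0 0 0; 0 0 0 0 0 0"

```text
t: 5.35
eef_pos: [0.5181, -0.1716, 0.1447]
ee_rot: [3.141, -0.0, 0.088]
force: [0.2, 0.5, 0.8]
width: 0.0303
```

```bash
python3 - <<'E'
from station import *
from h import *
a=grab_frame("scene")
s=get_state(); print(s["eef_pos"],s["ee_rot"],s["force"],s["width"])
save(a,"pics/s4.png",(220,150,360,290),5)
E
```

```text
[ 0.51825618 -0.17155834  0.1449611 ] [ 3.14137768e+00 -6.58087982e-04  8.83041879e-02] [-0.07088563 -0.2891139   0.01650297] 0.030426066439533075
```

View pics/s4.png

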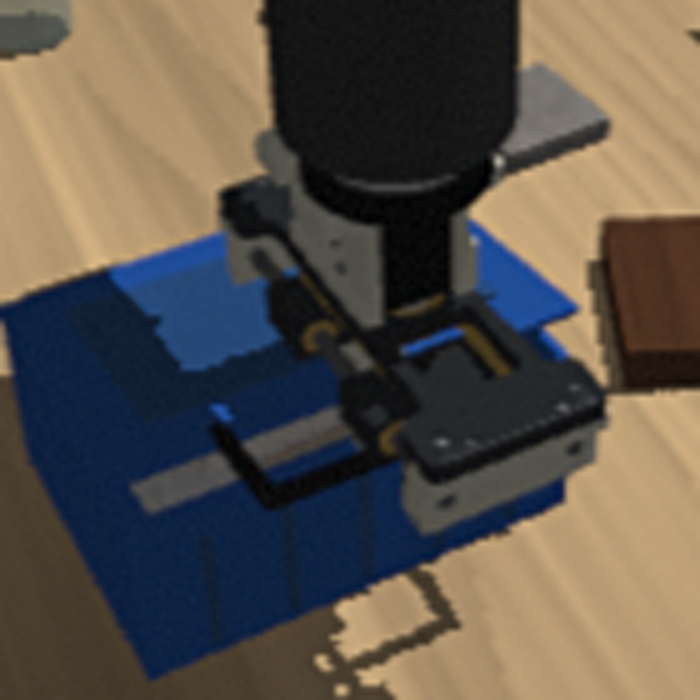

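Fingers straddle the bar. Close.

>>> step_arm --commands "0 0 0 0 0 0; 0 0 0 0 0 0; 0 0 0 0 0 0; 0 0 0 0 0 0" --jaw 0 --grip_force 25

```text
t: 5.9
eef_pos: [0.518, -0.1714, 0.1447]
ee_rot: [-3.142, -0.0, 0.088]
force: [0.8, 1.1, 0.5]
width: 0.009
```

```bash
python3 - <<'E'
from station import *
s=get_state(); print(s["eef_pos"],s["ee_rot"],s["force"],s["width"])
E
```

```text
[ 0.51796634 -0.1714217   0.14473651] [-3.14157433e+00 -3.55717193e-04  8.82876551e-02] [0.8388579  1.12554268 0.53976733] 0.008978022494595615
```

```bash
python3 - <<'E'
import numpy as np
th=list(np.arange(.18,1.381,.06))+list(np.arange(1.40,1.78,.03))
c=np.array([(-.221*(-np.cos(t)),-.221*np.sin(t)) for t in th])*1000
R=np.round(c); d=np.diff(R,axis=0)
for i in range(0,len(d),8): print(round(th[min(i+8,len(th)-1)],2),"; ".join(f"0 {int(a)} {int(b)} 0 0 0" for a,b in d[i:i+8]))
E
```

```text
0.66 0 -2 -13 0 0 0; 0 -4 -12 0 0 0; 0 -4 -13 0 0 0; 0 -5 -12 0 0 0; 0 -6 -12 0 0 0; 0 -6 -12 0 0 0; 0 -8 -11 0 0 0; 0 -7 -10 0 0 0
1.14 0 -9 -11 0 0 0; 0 -9 -9 0 0 0; 0 -9 -10 0 0 0; 0 -11 -8 0 0 0; 0 -10 -8 0 0 0; 0 -11 -7 0 0 0; 0 -12 -7 0 0 0; 0 -12 -6 0 0 0
1.49 0 -12 -5 0 0 0; 0 -12 -4 0 0 0; 0 -13 -4 0 0 0; 0 -13 -3 0 0 0; 0 -4 -1 0 0 0; 0 -7 -1 0 0 0; 0 -7 -1 0 0 0; 0 -6 0 0 0 0
1.73 0 -7 -1 0 0 0; 0 -6 0 0 0 0; 0 -7 0 0 0 0; 0 -7 0 0 0 0; 0 -6 1 0 0 0; 0 -7 0 0 0 0; 0 -6 1 0 0 0; 0 -7 1 0 0 0
1.76 0 -7 1 0 0 0
```

>>> step_arm --commands "0 -2 -13 0 0 0; 0 -4 -12 0 0 0; 0 -4 -13 0 0 0; 0 -5 -12 0 0 0; 0 -6 -12 0 0 0; 0 -6 -12 0 0 0; 0 -8 -11 0 0 0; 0 -7 -10 0 0 0"

```text
t: 6.9
eef_pos: [0.5143, -0.1302, 0.2413]
ee_rot: [3.14, -0.001, 0.088]
force: [2.1, -6.1, -0.1]
width: 0.0092
```

>>> step_arm --commands "0 -9 -11 0 0 0; 0 -9 -9 0 0 0; 0 -9 -10 0 0 0; 0 -11 -8 0 0 0; 0 -10 -8 0 0 0; 0 -11 -7 0 0 0; 0 -12 -7 0 0 0; 0 -12 -6 0 0 0"

```text
t: 7.9
eef_pos: [0.5072, -0.0481, 0.3086]
ee_rot: [3.138, -0.003, 0.088]
force: [1.7, -7.2, 6.4]
width: 0.009
```

```bash
python3 - <<'E'
from station import *
from h import *
a=grab_frame("scene")
s=get_state(); print(s["eef_pos"],s["ee_rot"],s["force"],s["width"],s["q"])
save(a,"pics/s5.png",(180,80,380,280),4)
E
```

```text
[ 0.50711753 -0.0469646   0.30900046] [ 3.13941654e+00 -3.01534934e-03  8.84667454e-02] [-1.01529723 -4.09352416 10.54526271] 0.009346114610316635 [ 0.29583794  0.04629094 -0.25651293  0.00288367 -1.26549094  1.3625585 ]
```

View pics/s5.png

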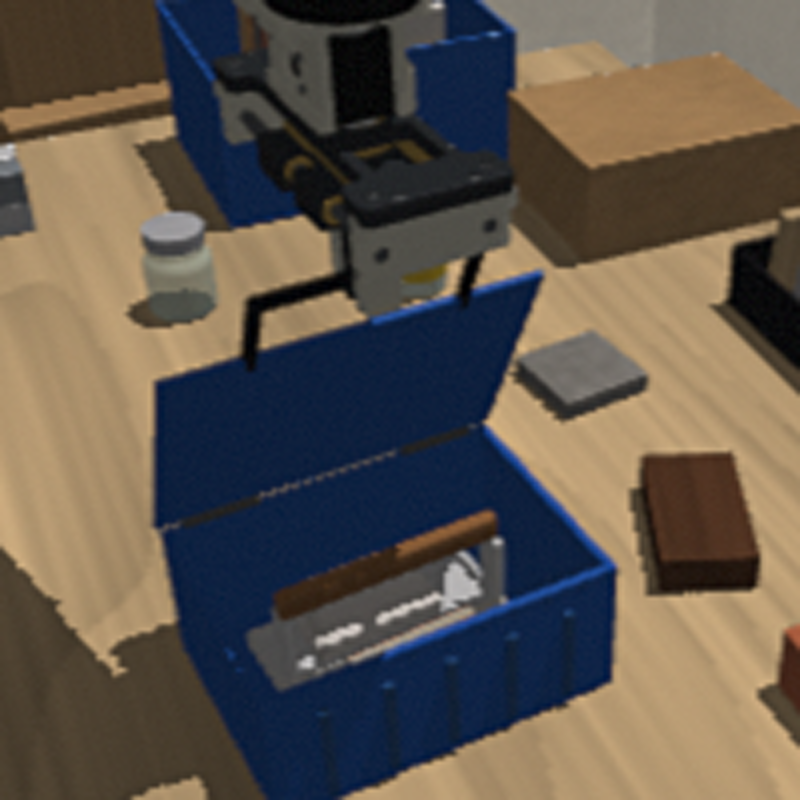

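>>> step_arm --commands "0 -12 -7 0 0 0; 0 -12 -5 0 0 0; 0 -13 -4 0 0 0; 0 -13 -3 0 0 0; 0 -4 -1 0 0 0; 0 -7 -1 0 0 0; 0 -7 -1 0 0 0; 0 -6 0 0 0 0"

```text
t: 8.95
eef_pos: [0.5006, 0.0267, 0.3285]
ee_rot: [3.141, -0.001, 0.088]
force: [1.2, -4.1, 10.1]
width: 0.0089
```

>>> step_arm --commands "0 -7 -1 0 0 0; 0 -6 0 0 0 0; 0 -7 0 0 0 0; 0 -7 0 0 0 0; 0 0 0 0 0 0"

```text
t: 9.57
eef_pos: [0.4982, 0.0547, 0.3286]
ee_rot: [-3.14, -0.001, 0.089]
force: [3.6, 1.8, 4.3]
width: 0.0089
```

```bash
cat > lidang.py <<'E'
from station import *
from h import *
s=get_state(); t=np.array(s["eef_pos"])-[0,0,.006]
l=caseR(.0869).T@(t-[.5091,-.0396,0]); print("t",s["t"],"bar in case",np.round(l,4),"r",np.hypot(l[1]-.085,l[2]-.1),"ang",np.arctan2(l[2]-.1,.085-l[1]))
print(np.round(s["eef_pos"],4),np.round(s["ee_rot"],3),"F",np.round(s["force"],1),s["width"],"q",np.round(s["q"],2))
E
python3 lidang.py
```

```text
t 9.575 bar in case [-0.0027  0.0948  0.3226] r 0.2228163370957324 ang 1.615000643301103
[0.4982 0.0547 0.3286] [-3.14e+00 -1.00e-03  8.90e-02] F [3.6 1.8 4.3] 0.008948668249207587 q [ 0.5   0.02 -0.23 -0.   -1.31  1.16]
```

>>> step_arm --commands "0 -5 0 0 0 0; 0 -5 0 0 0 0; 0 -5 1 0 0 0; 0 -5 0 0 0 0; 0 -4 1 0 0 0; 0 0 0 0 0 0"

```text
t: 10.32
eef_pos: [0.496, 0.078, 0.3264]
ee_rot: [-3.141, -0.0, 0.088]
force: [4.3, 0.9, 2.6]
width: 0.0094
```

```bash
python3 lidang.py
```

```text
t 10.325 bar in case [-0.0029  0.1183  0.3204] r 0.22293091363439313 ang 1.720600890455989
[0.496  0.078  0.3264] [-3.141 -0.     0.088] F [4.3 0.9 2.6] 0.009363185363058123 q [ 0.55  0.03 -0.24 -0.   -1.31  1.11]
```

>>> step_arm --commands "0 -3 0 0 0 0; 0 -3 1 0 0 0; 0 -2 0 0 0 0; 0 0 0 0 0 0; 0 0 0 0 0 0"

```text
t: 10.95
eef_pos: [0.4953, 0.0855, 0.3252]
ee_rot: [-3.141, 0.0, 0.088]
force: [5.9, -0.6, 1.8]
width: 0.0093
```

```bash
python3 lidang.py
```

```text
t 10.95 bar in case [-0.0029  0.1259  0.3192] r 0.22296152539423997 ang 1.755161325566522
[0.4953 0.0855 0.3252] [-3.141  0.     0.088] F [ 5.9 -0.6  1.8] 0.009252464848476903 q [ 0.56  0.03 -0.24 -0.   -1.3   1.1 ]
```

>>> step_arm --commands "0 -2 0 0 0 0; 0 -2 0 0 0 0; 0 -2 0 0 0 0; 0 0 0 0 0 0; 0 0 0 0 0 0"

```text
t: 11.58
eef_pos: [0.4948, 0.0889, 0.3248]
ee_rot: [3.137, 0.001, 0.087]
force: [11.7, -12.3, -2.4]
width: 0.0088
```

```bash
python3 lidang.py; python3 - <<'E'
from station import *
from h import *
a=grab_frame("scene")
save(a,"pics/s6.png",(180,80,380,280),4)
E
```

```text
t 11.575 bar in case [-0.0031  0.1293  0.3188] r 0.22324407744371502 ang 1.7703844720578168
[0.4948 0.0889 0.3248] [3.137e+00 1.000e-03 8.700e-02] F [ 11.7 -12.3  -2.4] 0.008801758171961958 q [ 0.57  0.03 -0.24  0.   -1.31  1.09]
```

View pics/s6.png

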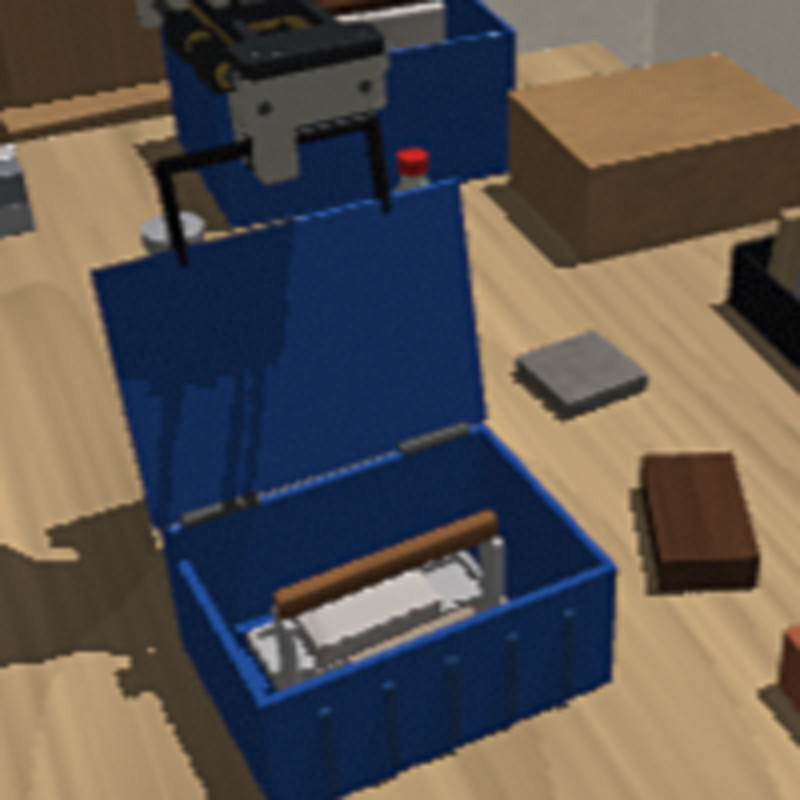

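>>> step_arm --commands "0 3 0 0 0 0; 0 0 0 0 0 0; 0 0 0 0 0 0; 0 0 0 0 0 0" --jaw 36

```text
t: 12.12
eef_pos: [0.4946, 0.0887, 0.3254]
ee_rot: [-3.141, 0.001, 0.088]
force: [0.1, 0.2, -0.2]
width: 0.0359
```

>>> step_arm --commands "0 0 -15 0 0 0; 0 0 -20 0 0 0; 0 0 -25 0 0 0; 0 0 -30 0 0 0; 0 0 0 0 0 0"

```text
t: 12.75
eef_pos: [0.4957, 0.0887, 0.4191]
ee_rot: [-3.14, -0.005, 0.088]
force: [-0.0, -0.2, -0.7]
width: 0.0358
```

```bash
python3 lidang.py; python3 - <<'E'
from station import *
from h import *
import pickle
a=grab_frame("scene");b=grab_frame("top"); pickle.dump((a,b),open("f1.pkl","wb"))
save(a,"pics/s7.png",(200,110,340,270),5)
save(b,"pics/t7.png",(270,170,420,290),5)
for p in (a,b):
  for n in ("carrier","carrier_bar","stone_sample","brick_sample","lid_grip"):
    print(n,[(np.round(d["pixel"],1),round(d["conf"],2)) for d in recognise(p,n)][:2])
E
```

```text
t 12.75 bar in case [-0.0022  0.129   0.4131] r 0.31616312653623496 ang 1.7104334425051089
[0.4957 0.0887 0.4191] [-3.14  -0.005  0.088] F [-0.  -0.2 -0.7] 0.0358356819093463 q [ 0.57  0.   -0.06  0.   -1.5   1.09]
carrier [(array([276.5, 223.1]), 0.63)]
carrier_bar [(array([277. , 223.3]), 0.76), (array([268. , 232.4]), 0.24)]
stone_sample [(array([268.6, 236.6]), 0.83), (array([276.5, 219.8]), 0.64)]
brick_sample [(array([294.9, 231.2]), 0.48)]
lid_grip [(array([250.2, 164.7]), 0.64), (array([278.5, 121.7]), 0.18)]
carrier [(array([330.1, 229.2]), 0.78)]
carrier_bar [(array([330.2, 227. ]), 0.8)]
stone_sample []
brick_sample [(array([335.4, 231.2]), 0.63)]
lid_grip [(array([297. , 219.5]), 0.89)]
```

View pics/s7.png

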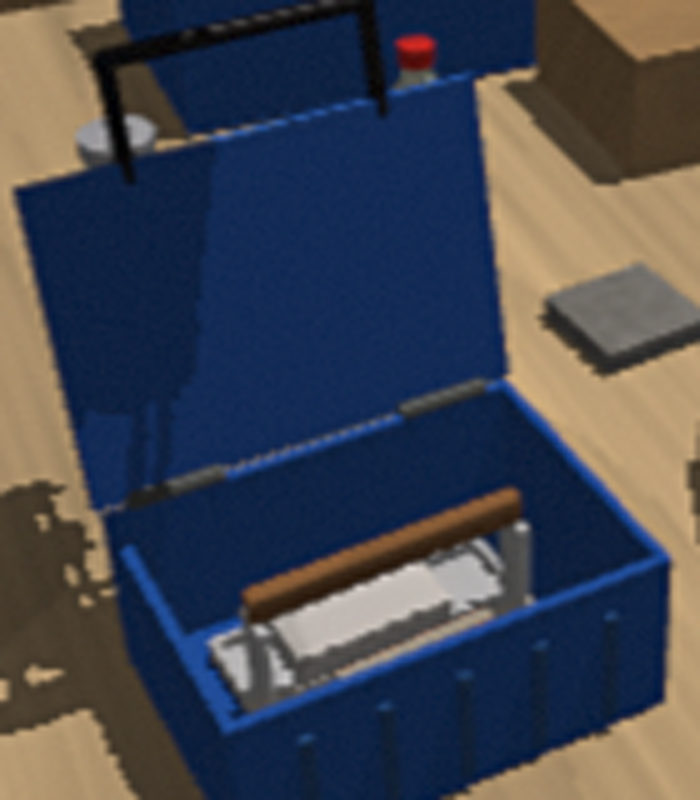

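View pics/t7.png

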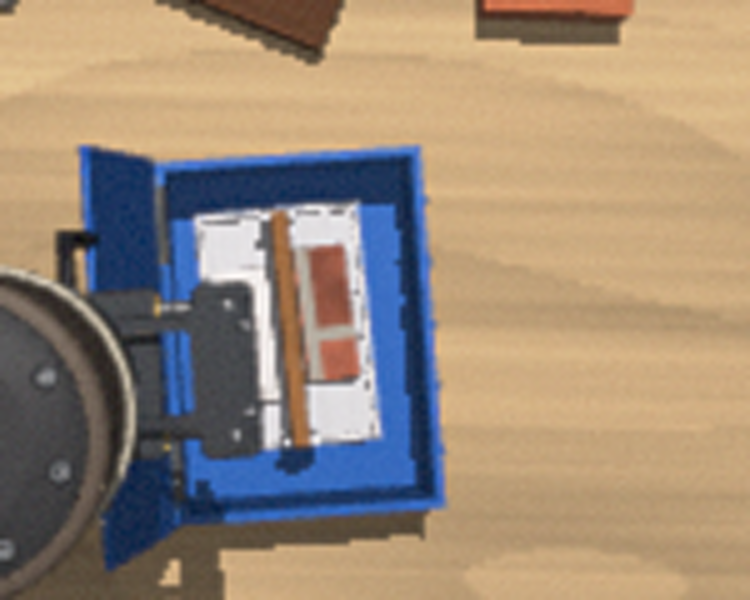

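```bash
python3 - <<'E'
from h import *
import pickle
from scipy.optimize import least_squares
a,b=pickle.load(open("f1.pkl","rb"))
e1=ray(b,(325.8,212.2),.091);e2=ray(b,(330.2,259.2),.091)
def rep(e1,e2,n):
    m=(e1+e2)/2;d=e1-e2;yaw=np.arctan2(d[1],d[0])
    l=caseR(.0869).T@(m-[.5091,-.0396,0]); print(n,np.round(e1,4),np.round(e2,4),"mid",np.round(m,4),"len",np.linalg.norm(d),"yaw",yaw,"in case",np.round(l,4))
rep(e1,e2,"top")
rep(ray(a,(303.8,210),.082),ray(a,(249.6,231),.082),"scene")
# case from top rim corners now
D={(1,-1,.1):(354,199.6),(-1,-1,.1):(358.6,271.6)}
for k,v in D.items(): print(k,np.round(casepts(.5091,-.0396,.0869,1.75)[k],4),np.round(ray(b,v,.1),4))
D={(1,-1,.1):(333.6,220.6),(-1,-1,.1):(246,255.5),(1,1,.1):(301.6,186.4)}
for k,v in D.items(): print(k,np.round(casepts(.5091,-.0396,.0869,1.75)[k],4),np.round(ray(a,v,.1),4))
# joint carrier fit
def pts(v):
    R=caseR(v[2]); return [R@np.array(q)+[v[0],v[1],0] for q in ([.076,0,.091],[-.076,0,.091],[.076,0,.082],[-.076,0,.082])]
def res(v):
    P=pts(v); return np.r_[proj(b,P[:2])-[(325.8,212.2),(330.2,259.2)],proj(a,P[2:])-[(303.8,210),(249.6,231)]].ravel()
r=least_squares(res,[.52,-.04,.08]); print(np.round(r.x,4),np.round(res(r.x),1), np.round(caseR(.0869).T@(np.r_[r.x[:2],0]-[.5091,-.0396,0]),4))
# lid angle from handle bar ends in scene
Bp=[(200+102/5,110+62/5),(200+372/5,110+5/5)]
def rl(v): P=casepts(.5091,-.0396,.0869,v[0]); return (proj(a,[P[("bar",-1)],P[("bar",1)]])-Bp).ravel()
r=least_squares(rl,[1.7]); print("lid",r.x,np.round(rl(r.x),1))
E
```

```text
top [ 0.5845 -0.026   0.091 ] [ 0.4352 -0.043   0.091 ] mid [ 0.5099 -0.0345  0.091 ] len 0.1502466020135446 yaw 0.1137435073346531 in case [0.0012 0.005  0.091 ]
scene [ 0.5905 -0.0225  0.082 ] [ 0.4399 -0.04    0.082 ] mid [ 0.5152 -0.0312  0.082 ] len 0.15161372292851819 yaw 0.1159624561578009 in case [0.0068 0.0078 0.082 ]
(1, -1, 0.1) [ 0.631  -0.1143  0.1   ] [ 0.6264 -0.115   0.1   ]
(-1, -1, 0.1) [ 0.4019 -0.1343  0.1   ] [ 0.3989 -0.1332  0.1   ]
(1, -1, 0.1) [ 0.631  -0.1143  0.1   ] [ 0.6321 -0.1093  0.1   ]
(-1, -1, 0.1) [ 0.4019 -0.1343  0.1   ] [ 0.4059 -0.131   0.1   ]
(1, 1, 0.1) [0.6163 0.0551 0.1   ] [0.6167 0.0521 0.1   ]
[ 0.513  -0.0334  0.1141] [-0.4 -1.2 -0.3 -0.7 -0.4  0.7 -0.7  0.8] [0.0044 0.0059 0.    ]
lid [1.73605709] [ 0.6  0.6 -0.7 -0.2]
```

```bash
python3 - <<'E'
from h import *
import pickle
a,b=pickle.load(open("f1.pkl","rb"))
tcp=np.array([.4957,.0887,.4191]); R=caseR(.088)
for z in (.46,.48,.50):
    for px in ((258,290),(252,455)):
        print(z,np.round(R.T@(ray(b,(px[0]/5+270,px[1]/5+170),z)-tcp),3))
a0,b0=pickle.load(open("f0.pkl","rb"))
tcp=np.array([.1615,.6549,.2506]); R=caseR(-.2419)
for z in (.30,.32):
    for px in ((495,215),(455,370),(400,360),(130,135),(420,185)):
        print(z,np.round(R.T@(ray(b0,(px[0]/5,px[1]/5+320),z)-tcp),3))
E
```

```text
0.46 [ 0.032 -0.1    0.041]
0.46 [-0.044 -0.092  0.041]
0.48 [ 0.032 -0.099  0.061]
0.48 [-0.042 -0.092  0.061]
0.5 [ 0.032 -0.099  0.081]
0.5 [-0.04  -0.092  0.081]
0.3 [ 0.028 -0.083  0.049]
0.3 [-0.053 -0.087  0.049]
0.3 [-0.055 -0.057  0.049]
0.3 [0.019 0.113 0.049]
0.3 [ 0.033 -0.041  0.049]
0.32 [ 0.037 -0.092  0.069]
0.32 [-0.043 -0.095  0.069]
0.32 [-0.045 -0.066  0.069]
0.32 [0.028 0.101 0.069]
0.32 [ 0.042 -0.05   0.069]
```

```bash
python3 - <<'E'
from h import *
import pickle
a,b=pickle.load(open("f1.pkl","rb"))
cv2.imwrite("pics/s8.png",a["frame"][:,:,::-1]); cv2.imwrite("pics/t8.png",b["frame"][:,:,::-1])
E
```

```text
(no output)
```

View pics/s8.png

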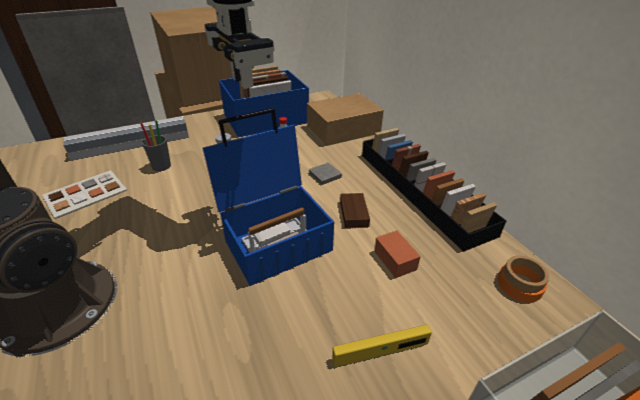

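View pics/t8.png

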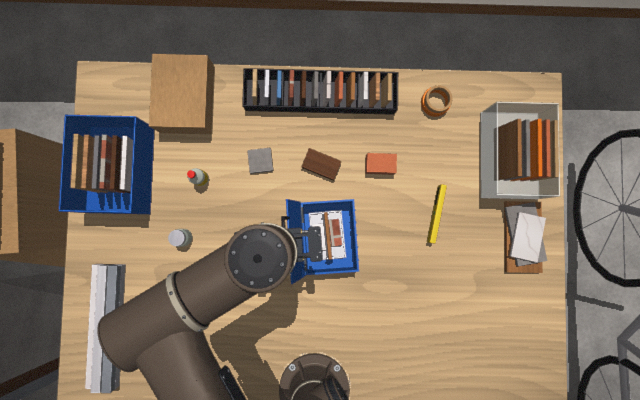

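```bash
python3 - <<'E'
from h import *
import pickle
a,b=pickle.load(open("f1.pkl","rb"))
for px,tcp in (((412.4,241.4),(.518,-.1686,.262)),((258.5,258),(.4957,.0887,.4191))):
    for z in np.arange(.4,1.3,.1): print(tcp,round(z,2),np.round(ray(b,px,z),3)) 
E
```

```text
(0.518, -0.1686, 0.262) 0.4 [ 0.507 -0.233  0.4  ]
(0.518, -0.1686, 0.262) 0.5 [ 0.511 -0.21   0.5  ]
(0.518, -0.1686, 0.262) 0.6 [ 0.514 -0.186  0.6  ]
(0.518, -0.1686, 0.262) 0.7 [ 0.518 -0.163  0.7  ]
(0.518, -0.1686, 0.262) 0.8 [ 0.521 -0.14   0.8  ]
(0.518, -0.1686, 0.262) 0.9 [ 0.524 -0.117  0.9  ]
(0.518, -0.1686, 0.262) 1.0 [ 0.528 -0.093  1.   ]
(0.518, -0.1686, 0.262) 1.1 [ 0.531 -0.07   1.1  ]
(0.518, -0.1686, 0.262) 1.2 [ 0.534 -0.047  1.2  ]
(0.4957, 0.0887, 0.4191) 0.4 [0.459 0.144 0.4  ]
(0.4957, 0.0887, 0.4191) 0.5 [0.467 0.131 0.5  ]
(0.4957, 0.0887, 0.4191) 0.6 [0.475 0.117 0.6  ]
(0.4957, 0.0887, 0.4191) 0.7 [0.483 0.104 0.7  ]
(0.4957, 0.0887, 0.4191) 0.8 [0.491 0.091 0.8  ]
(0.4957, 0.0887, 0.4191) 0.9 [0.499 0.078 0.9  ]
(0.4957, 0.0887, 0.4191) 1.0 [0.507 0.064 1.   ]
(0.4957, 0.0887, 0.4191) 1.1 [0.515 0.051 1.1  ]
(0.4957, 0.0887, 0.4191) 1.2 [0.523 0.038 1.2  ]
```

>>> step_arm --commands "2 48 0 0 0 0; 2 48 0 0 0 0; 3 47 0 0 0 -0.026; 0 0 40 0 0 0; 0 0 40 0 0 0; 0 0 40 0 0 0; 0 0 40 0 0 0; 0 0 0 0 0 0" --jaw 60

```text
t: 14.35
eef_pos: [0.5127, -0.0536, 0.2531]
ee_rot: [3.141, 0.006, 0.114]
force: [0.6, -0.0, 1.7]
width: 0.0597
```

>>> step_arm --commands "0 0 40 0 0 0; 0 0 30 0 0 0; 0 0 30 0 0 0; 0 0 0 0 0 0; 0 0 0 0 0 0"

```text
t: 14.98
eef_pos: [0.5159, -0.0532, 0.1577]
ee_rot: [3.141, -0.003, 0.115]
force: [-0.3, 0.5, 1.3]
width: 0.06
```

```bash
python3 lidang.py; python3 - <<'E'
from station import *
from h import *
a=grab_frame("scene")
save(a,"pics/s9.png",(200,110,350,270),5)
E
```

```text
t 14.975 bar in case [ 0.0056 -0.0141  0.1517] r 0.11179095817743039 ang 0.48078449179640825
[ 0.5159 -0.0532  0.1577] [ 3.141e+00 -3.000e-03  1.150e-01] F [-0.3  0.5  1.3] 0.06001910380161854 q [ 0.28  0.19 -0.46  0.   -0.92  1.41]
```

View pics/s9.png

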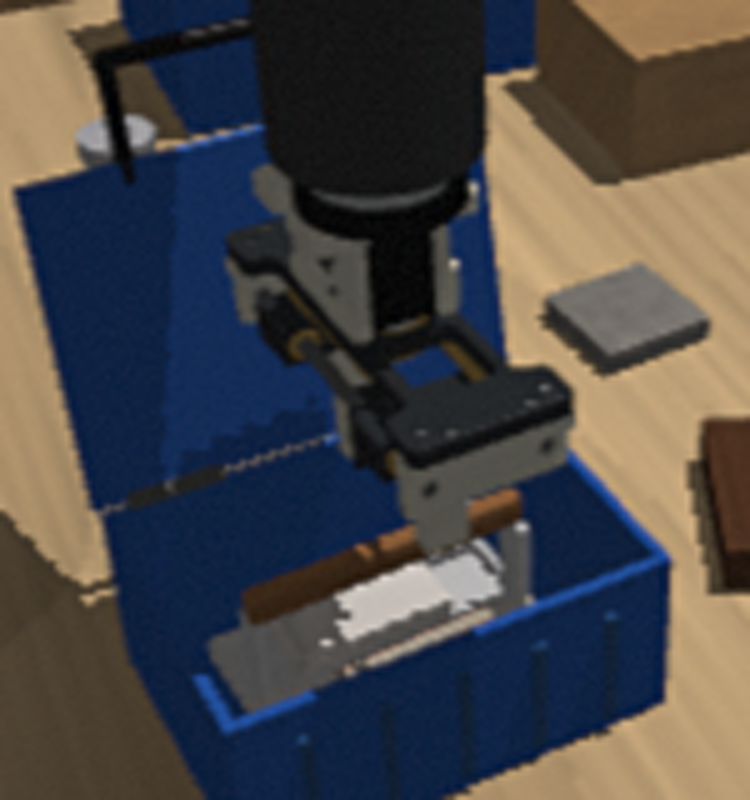

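>>> step_arm --commands "0 -2 12 0 0 0; 0 0 12 0 0 0; 0 0 12 0 0 0; 0 0 10 0 0 0; 0 0 10 0 0 0; 0 0 9 0 0 0; 0 0 0 0 0 0; 0 0 0 0 0 0"

```text
t: 16.02
eef_pos: [0.5144, -0.0513, 0.0907]
ee_rot: [3.142, -0.0, 0.114]
force: [-0.1, 0.3, 0.3]
width: 0.0598
```

```bash
python3 lidang.py; python3 - <<'E'
from station import *
from h import *
a=grab_frame("scene")
save(a,"pics/s10.png",(200,110,350,270),5)
E
```

```text
t 16.025 bar in case [ 0.0043 -0.0122  0.0847] r 0.09834202250668359 ang -0.15583428470938673
[ 0.5144 -0.0513  0.0907] [ 3.142 -0.     0.114] F [-0.1  0.3  0.3] 0.05978277901138363 q [ 0.28  0.27 -0.54  0.   -0.76  1.4 ]
```

View pics/s10.png

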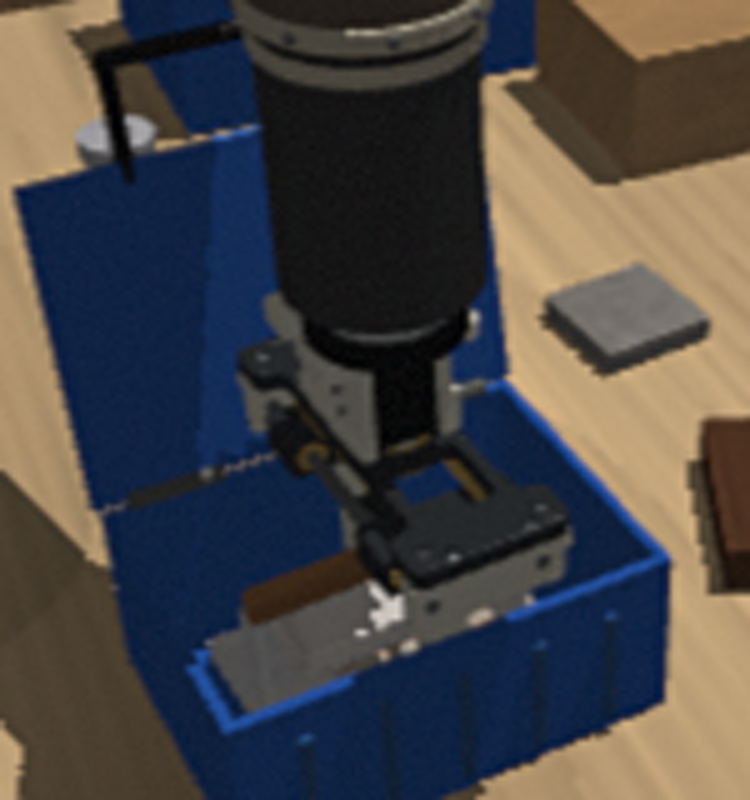

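>>> step_arm --commands "0 0 0 0 0 0; 0 0 0 0 0 0" --jaw 48 --grip_force 20

```text
t: 16.32
eef_pos: [0.5144, -0.0513, 0.0908]
ee_rot: [-3.142, -0.001, 0.114]
force: [-0.2, -0.2, -0.3]
width: 0.0492
```

>>> step_arm --commands "0 0 0 0 0 0; 0 0 0 0 0 0" --jaw 42

```text
t: 16.58
eef_pos: [0.5145, -0.051, 0.0908]
ee_rot: [-3.141, -0.001, 0.114]
force: [-0.7, 3.1, 1.1]
width: 0.0424
```

>>> step_arm --commands "0 0 0 0 0 0; 0 0 0 0 0 0" --jaw 37

```text
t: 16.82
eef_pos: [0.5145, -0.0511, 0.0908]
ee_rot: [-3.141, -0.001, 0.114]
force: [-0.6, 4.0, 3.2]
width: 0.0376
```

```bash
python3 lidang.py; python3 - <<'E'
from station import *
from h import *
a=grab_frame("scene")
save(a,"pics/s11.png",(200,110,350,270),5)
E
```

```text
t 16.825 bar in case [ 0.0044 -0.0119  0.0848] r 0.09812115858028601 ang -0.15562237183357658
[ 0.5145 -0.0511  0.0908] [-3.141e+00 -1.000e-03  1.140e-01] F [-0.6  4.   3.2] 0.0375945255981265 q [ 0.28  0.27 -0.54 -0.   -0.76  1.4 ]
```

View pics/s11.png

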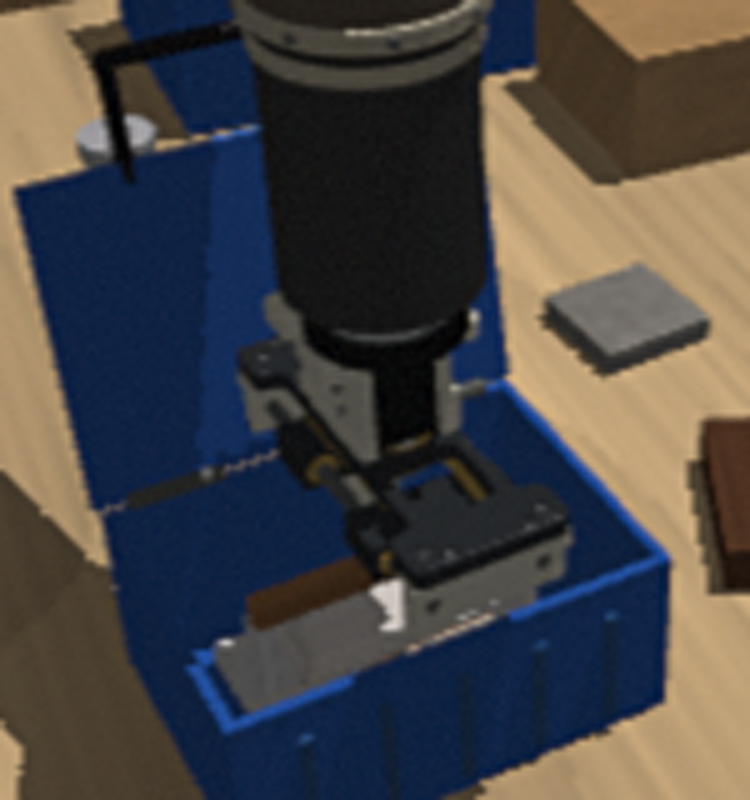

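```bash
python3 - <<'E'
from h import *
A=cv2.imread("pics/s10.png");B=cv2.imread("pics/s11.png")
c=np.hstack([cv2.resize(x[550:750,170:440],None,fx=1.45,fy=1.45) for x in (A,B)])
cv2.imwrite("pics/cmp.png",c)
E
```

```text
(no output)
```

View pics/cmp.png

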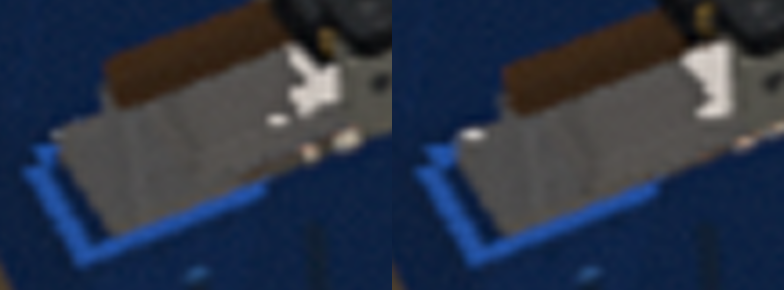

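>>> step_arm --commands "0 0 0 0 0 0; 0 0 0 0 0 0" --jaw 33

```text
t: 17.12
eef_pos: [0.5144, -0.0513, 0.0906]
ee_rot: [3.142, -0.0, 0.114]
force: [0.1, 2.9, 2.5]
width: 0.0328
```

```bash
python3 lidang.py; python3 - <<'E'
from station import *
from h import *
a=grab_frame("scene")
save(a,"pics/s12.png",(230,200,320,270),8)
E
```

```text
t 17.125 bar in case [ 0.0042 -0.0121  0.0846] r 0.09835018884486578 ang -0.15721174903288365
[ 0.5144 -0.0513  0.0906] [ 3.142 -0.     0.114] F [0.1 2.9 2.5] 0.032783580794266916 q [ 0.28  0.27 -0.54  0.   -0.76  1.4 ]
```

View pics/s12.png

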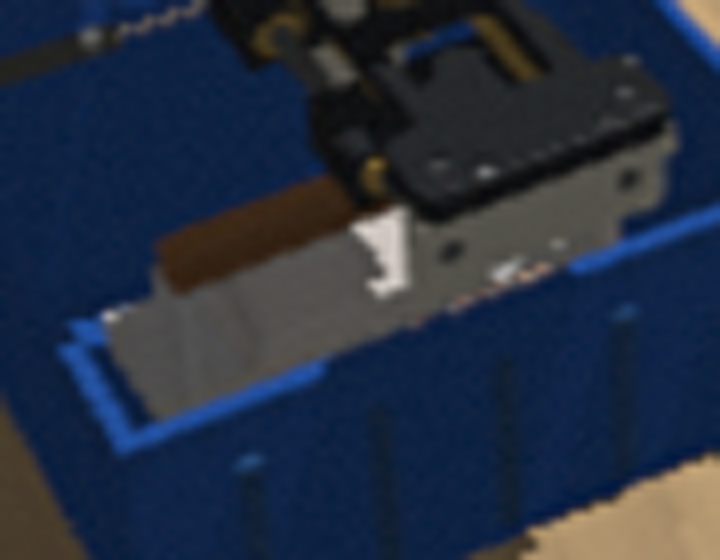

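>>> step_arm --commands "0 0 0 0 0 0; 0 0 0 0 0 0" --jaw 28

```text
t: 17.42
eef_pos: [0.5142, -0.0514, 0.0905]
ee_rot: [3.142, 0.0, 0.114]
force: [-0.5, 3.5, 2.9]
width: 0.0284
```

>>> step_arm --commands "0 0 0 0 0 0; 0 0 0 0 0 0" --jaw 23

```text
t: 17.68
eef_pos: [0.5141, -0.0514, 0.0905]
ee_rot: [3.142, 0.0, 0.114]
force: [-0.6, 4.6, 2.6]
width: 0.0237
```

>>> step_arm --commands "0 0 0 0 0 0; 0 0 0 0 0 0" --jaw 18

```text
t: 17.92
eef_pos: [0.5141, -0.0514, 0.0905]
ee_rot: [3.142, 0.0, 0.114]
force: [-1.0, 3.1, 2.6]
width: 0.0182
```

```bash
python3 lidang.py; python3 - <<'E'
from station import *
from h import *
a=grab_frame("scene")
save(a,"pics/s13.png",(230,200,320,270),8)
E
```

```text
t 17.925 bar in case [ 0.004  -0.0122  0.0845] r 0.09840881533309258 ang -0.15797384857441316
[ 0.5141 -0.0514  0.0905] [3.142 0.    0.114] F [-1.   3.1  2.6] 0.018213693715188835 q [ 0.28  0.27 -0.54 -0.   -0.76  1.4 ]
```

View pics/s13.png

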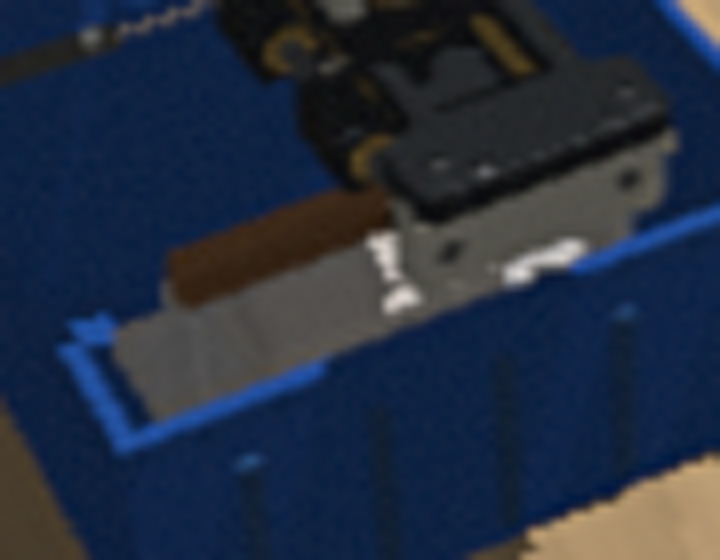

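>>> step_arm --commands "0 0 0 0 0 0; 0 0 0 0 0 0; 0 0 0 0 0 0; 0 0 0 0 0 0" --jaw 0 --grip_force 40

```text
t: 18.48
eef_pos: [0.5141, -0.0514, 0.0905]
ee_rot: [3.142, 0.0, 0.114]
force: [-0.4, 2.5, 1.9]
width: 0.0117
```

>>> step_arm --commands "0 0 -4 0 0 0; 0 0 -6 0 0 0; 0 0 -6 0 0 0; 0 0 0 0 0 0"

```text
t: 18.98
eef_pos: [0.5145, -0.0514, 0.1071]
ee_rot: [-3.142, -0.001, 0.114]
force: [-0.2, 0.8, -5.6]
width: 0.0116
```

```bash
python3 lidang.py; python3 - <<'E'
from station import *
from h import *
a=grab_frame("scene"); print(get_state()["moment"])
save(a,"pics/s14.png",(210,150,350,270),5)
E
```

```text
t 18.975 bar in case [ 0.0044 -0.0122  0.1011] r 0.09720294901652146 ang 0.011713147396929444
[ 0.5145 -0.0514  0.1071] [-3.142e+00 -1.000e-03  1.140e-01] F [-0.2  0.8 -5.6] 0.011560281611785427 q [ 0.28  0.25 -0.52  0.   -0.8   1.4 ]
[-0.01812765  0.06272877 -0.01635957]
```

View pics/s14.png

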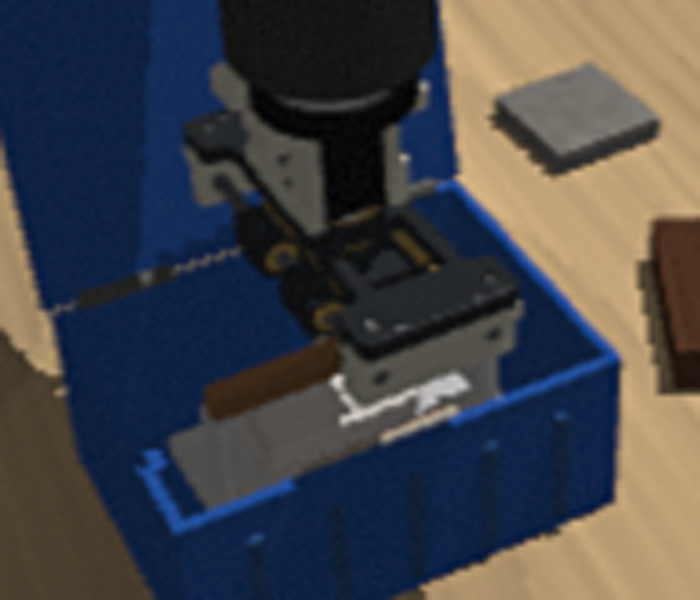

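>>> step_arm --commands "0 0 -8 0 0 0; 0 0 -12 0 0 0; 0 0 -15 0 0 0; 0 0 -15 0 0 0; 0 0 -15 0 0 0; 0 0 -15 0 0 0; 0 0 -12 0 0 0; 0 0 0 0 0 0"

```text
t: 20.02
eef_pos: [0.5148, -0.0512, 0.1997]
ee_rot: [-3.141, -0.002, 0.114]
force: [-0.0, 0.1, -5.6]
width: 0.0119
```

>>> step_arm --commands "0 0 -8 0 0 0; 0 0 -12 0 0 0; 0 0 -15 0 0 0; 0 0 -15 0 0 0; 0 0 -10 0 0 0; 0 0 -5 0 0 0; 0 0 0 0 0 0; 0 0 0 0 0 0"

```text
t: 21.02
eef_pos: [0.5139, -0.0514, 0.263]
ee_rot: [-3.142, 0.001, 0.114]
force: [0.3, 1.0, -4.4]
width: 0.0114
```

```bash
python3 lidang.py; python3 - <<'E'
from station import *
from h import *
import pickle
a=grab_frame("scene");b=grab_frame("top"); s=get_state(); print(s["moment"],s["qd"])
pickle.dump((a,b),open("f2.pkl","wb"))
save(a,"pics/s15.png",(190,90,350,270),4.5 and 4);save(b,"pics/t15.png",(270,170,400,290),5)
for p in (a,b):
  for n in ("carrier","stone_sample","brick_sample","lid_grip"):
    print(n,[(np.round(d["pixel"],1),round(d["conf"],2)) for d in recognise(p,n)][:2])
E
```

```text
t 21.025 bar in case [ 0.0038 -0.0121  0.257 ] r 0.18464350876867147 ang 1.0168349149193965
[ 0.5139 -0.0514  0.263 ] [-3.142e+00  1.000e-03  1.140e-01] F [ 0.3  1.  -4.4] 0.011418888896473307 q [ 0.28  0.09 -0.31 -0.   -1.17  1.4 ]
[-0.04792156 -0.03860533 -0.02169873] [-0.00012783 -0.0009132   0.00326301  0.00042237  0.0005306  -0.00124358]
carrier [(array([261.5, 194.9]), 0.96)]
stone_sample [(array([267.4, 183.5]), 0.92)]
brick_sample [(array([285.1, 194.3]), 0.79), (array([258.3, 225.2]), 0.7)]
lid_grip [(array([227.6, 166.7]), 0.94)]
carrier [(array([327.1, 211.5]), 0.68)]
stone_sample [(array([183. , 238.6]), 0.54)]
brick_sample []
lid_grip [(array([296.4, 217.9]), 0.85), (array([379.9, 164.5]), 0.25)]
```

View pics/s15.png

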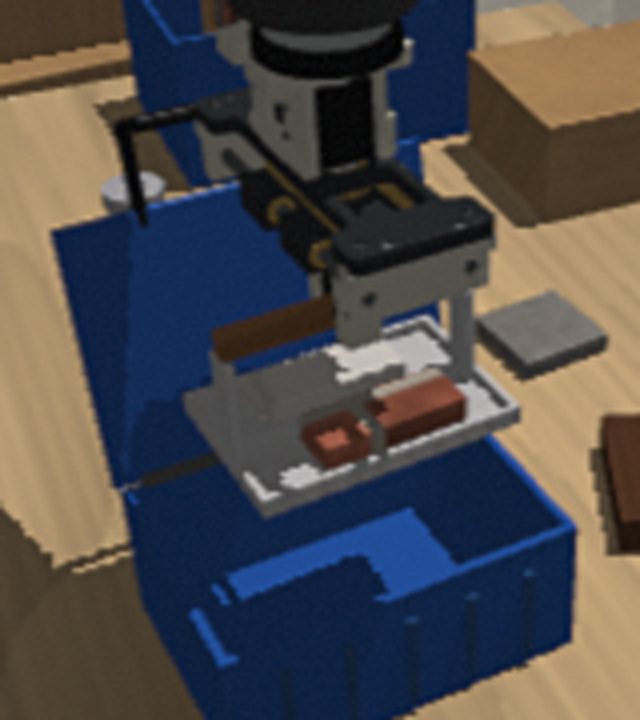

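View pics/t15.png

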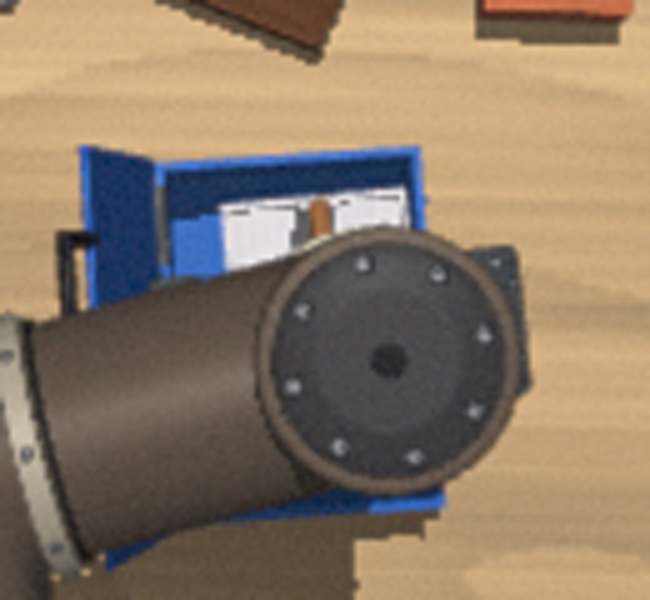

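```bash
python3 - <<'E'
from h import *
import pickle
from scipy.optimize import least_squares
a,b=pickle.load(open("f2.pkl","rb"))
o=np.array([190,90])
C={(.08,-.055,.012):(519,412),(-.08,-.055,0):(267,517),(.08,-.055,0):(519,423),(.076,.0,.076):None,(-.076,0,.085):(214,330),(-.076,0,.067):(215,358),(-.08,.055,.012):(185,397)}
k=[x for x in C if C[x]]; px=np.array([C[x] for x in k])/4+o
def W(v):
    from scipy.spatial.transform import Rotation as Ro
    R=Ro.from_euler("xyz",v[3:6]).as_matrix(); return [R@np.array(x)+v[:3] for x in k]
f=lambda v:(proj(a,W(v))-px).ravel()
r=least_squares(f,[.513,-.05,.178,0,0,.114],loss="soft_l1"); print(np.round(r.x,3),np.round(f(r.x),1))
Bp=[(190+118/4,90+128/4)]
P=lambda v:proj(a,[casepts(.5091,-.0396,.0869,v[0])[("bar",-1)]])-Bp
r=least_squares(lambda v:P(v).ravel(),[1.7]);print("lid",r.x,P(r.x))
E
```

```text
[ 0.515 -0.049  0.175 -0.039  0.024  0.115] [ 0.2 -1.  -0.7 -0.4  0.1  0.5  0.   0.2  0.7  0.4 -0.3  0.1]
lid [1.78626867] [[ 0.08054529 -0.11712965]]
```

>>> step_arm --commands "0 0 0 0 0 0; 0 0 0 0 0 0; 0 0 0 0 0 0; 0 0 0 0 0 0"

```text
t: 22.02
eef_pos: [0.5142, -0.0514, 0.2636]
ee_rot: [-3.142, -0.0, 0.114]
force: [-0.4, -0.5, -5.0]
width: 0.0121
```

```bash
python3 lidang.py; python3 -c "
from station import *
print(job_done())"
```

```text
t 22.025 bar in case [ 0.0041 -0.0122  0.2576] r 0.18514619459228127 ang 1.018354895789462
[ 0.5142 -0.0514  0.2636] [-3.142 -0.     0.114] F [-0.4 -0.5 -5. ] 0.01213033941635967 q [ 0.28  0.09 -0.31  0.   -1.17  1.4 ]
the job is handed in; nothing more can be done
None
```

The job is handed in at about 22 s, with the lid open and the carrier held over the box with both samples in it. No verdict was reported, so the figures below are my own last measurements.

**What I did**
- I pinched the lid's handle bar from above and swung it round its arc, slowly at the end, until the stop pushed back with about 12 N. Then I let go.
- The gripper body would have hit the open lid with the carrier where it stood. So I first used one finger to slide the carrier about 17 mm towards the front of the box.
- I then gripped the wooden bar at 40 N and lifted it straight up.

**Last checks**

| Check | Measured | Needed |
|---|---|---|
| Lid angle | about 1.74–1.79 rad from the picture (stop at 1.75) | over 1.62 |
| Carrier underside | about 0.175 m from the picture, 0.178 m from the arm | over 0.147 m |
| Distance from the box centre | about 1 cm | under 10 cm |
| Carrier tilt | about 0.045 rad from the picture, within its noise | under 0.12 rad |
| Weight carried | about 5 N, steady | – |

- **Samples:** the scene picture shows the brick lying in the tray in front of the bar. The marble one was recognised behind the bar, but it is partly hidden by the gripper.
- **Bystanders:** I did not re-measure them, but the arm never came near them.

**Disagreements**
- The two cameras placed the carrier about 5 mm apart before the grasp, so I used a joint fit.
- While I was sliding the carrier, one picture hinted that it might be tipping slightly. Later pictures showed it sliding flat.

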